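# Lock the lens into the mould-inspection camera

## Robot

A 6-joint arm with a two-finger parallel gripper is mounted at the origin on the work surface. World frame = base frame: x ahead of the robot, y to its left, z up, the work surface at z = 0. Lengths are in m, angles in rad, forces in N, time in s.
With the tool pointing down it reaches from about 0.35 to 0.975 m from the base axis. Payload 4.9 kg.
Tool frame: the origin (TCP) lies at the very end of the fingers, on their centre line; the grasp point (between the pads) lies 19 mm behind it (ctrl.pinch_z is the distance from the TCP to the grasp point, in m); z points along the fingers, y is the direction in which the jaws open and shut (so a half turn about z gives the same grasp; the last joint's range is limited). The gripper opens to 85 mm and grips with 20 to 120 N. Pads are 22 mm wide; open, the fingers measure 114 mm over their backs; the gripper's body (76 mm by 85 mm) begins 54 mm behind the grasp point. The pads swing forward as they close: fully open they stand 13 mm farther back than shut.
Start: joints at [-1.468, 0.053, 1.613, -0, 1.476, -0.119], TCP at [0.137, -0.61, 0.231] pointing down, gripper open.
Joint ranges: [-3.01, 3.01], [-1.01, 2.22], [0.06, 2.58], [-1.02, 4.17], [0.09, 2.62], [-3.14, 3.14]. Speed limits (rad/s): [2.57, 2.57, 3.14, 3.14, 3.14, 3.14].

## Interface

Orientations are given as a rotation vector (axis times angle).
In Python, from station import ctrl gives the robot as it stands.
- The arm moves only by the tool carry_out, never from a script. Its argument "series" is a list of rows, each a list of 7 numbers: the shift along the world's x, y, z each as a share of 0.025 m, from -1 to 1, then the turn, a rotation vector about the world's x, y, z each as a share of 0.1 rad, from -1 to 1, then the opening, from 0 (shut) to 1 (fully open). A call has 1 to 12 rows; each row shifts and turns the commanded pose from where the row before left it; what a row does not reach is not made up. A row lasts 1/10 s, in which the tool goes at most 50 mm and 8.59 degrees, less where a joint would pass 70% of its speed; a pose out of reach is approached as far as the arm can. A call with a number of a shift or a turn outside -1 to 1 is refused whole. A call with a gripper value outside its range is refused whole. The fingers move at their own pace and stop on an object; "grip_force" is the grip in N (left out, the last holds). Time passes only in rows, so rows that do not move let the fingers close. It gives the time, the measured TCP pose, the force and the opening at its end, in the units of the state.
- ctrl.get_obs(): the state, without advancing time (a new reading comes with each control period).
- ctrl.get_image(name): name is "scene" or "top" or "wrist"; returns a dict with "frame" (420x560x3 uint8, blue, green, red), "fx", "fy", "cx", "cy" (pixels), "R" (3x3) and "t" (3): a world point X has camera coordinates R X + t; the wrist camera has in their place "hand_eye" (4x4, takes a point from camera to tool coordinates, whose origin is the TCP and whose axes are the flange's). Camera axes: x right, y down, z forward; pixel columns grow to the right and rows downward; lengths in m; the calibration is good to about 2 mm. A picture is of the moment at which its call begins: read the wrist's pose just before it. There is no depth.
- ctrl.finish_job(): hands the job in, once; it reports no verdict.
Trained networks look in a picture, given as the dict that the camera call returned (one of the last four; its "shot" number tells which), for a name from the list of things; names that differ only in an ending like _2 or _b are one class to them, and where a whole thing is asked for, a point or a joint stands for the part that bears it (a point fixed in the world has none). Each returns a list of dicts, best first, with "p" (0 to 1); they miss things now and then, are a little off and sometimes report something else, mostly with a low value. They report only what shows in the picture. A call takes as long as a camera call. They do not tell look-alikes from the thing itself.
- ctrl.trace(picture, name): "mask" (420x560 bool, what is visible of it) and "rect" ([left, top, width, height] as shares, 0 to 1, of the picture: columns of its width, rows of its height, round what is visible of it).
- ctrl.mark_of(picture, name): "position" ([column, row] as shares, 0 to 1, of the picture: columns of its width, rows of its height: a listed point, or the origin of a listed thing).
The state is a dict: "t": time; "q": joint angles; "dq": joint speeds; "effort": joint torques, N m; "tool_pos": TCP position; "tool_rot": TCP orientation; "contact_force": force on the tool from outside, world axes, zero at the start; "wrist_torque": the same for the moment, N m; "opening": finger opening in m.
Only numpy, scipy, OpenCV 4.12 (cv2) and the standard library are available. Lean on these libraries where they do the work, as an engineer would, in place of code of your own. Each camera call takes 0.05 s, during which the arm holds its last target.

## Task

Fit the lens that stands on the cork rest into the upward-looking mould-inspection camera: enter its three brass lugs through the three notches of the throat, press it down gently against the three spring points, turn it clockwise (seen from above) until it stops, fully home, and let go, so that it stays locked, level and bearing on all three points. How far the throat stands out of the camera is not known, so feel for it; do not force the lens, do not tip it over, and leave the other things on the table where they are.

Things in the scene. Friction and masses are not known exactly. Their poses are not given: they have to be found in the camera images.
- lens: The lens, 0.15 to 0.31 kg, loose, standing upright: a black hexagonal collar with an orange ring and the glass on top (top about 51 mm up), below it a round aluminium neck, 48 mm diameter, 0 to 14 mm up, with three brass lugs at its foot. Origin: centre of its flat underside; z up.
- lug0 (a point): Point on one brass lug of the lens, on the lens's x axis, 30 mm from its centre, 2 mm above the underside. The lugs point along 0, 120 and 240 degrees from the lens's x axis; each is 14 mm wide, 0 to 4 mm up, and reaches 32 mm from the centre.
- collar (a point): Centre of the lens's hexagonal grip collar, 31 mm above its underside. The collar spans 14 to 48 mm up, 50 mm across flats; its flats face 0, 60, 120, 180, 240 and 300 degrees from the lens's x axis (one over each lug); grip any pair. When pressed right down the throat reaches 10.5 mm up the lens, so keep fingertips at least 14 mm above its underside.
- camera: The upward-looking camera: a white case, 130 x 130 x 45 mm, fixed to the table, a blue strip on its -x face. Origin: centre of its underside; z up. In the middle of its top stands the aluminium throat, 74 mm outside diameter, on a dark flange of 94 mm. A focusing thread sets the throat h = 0 to 22 mm higher: h differs every time, is in no measurement and stays put under load.
- axis (a point): Centre of the camera case's top face, 45 mm above the table, on the throat's axis. Heights above it: solid bottom of the throat h + 3 mm; tops of the three free spring points h + 9.5 mm; underside of the three tabs (bayonet claws) h + 9.5 mm, their top h + 13.5 mm. h, 0 to 22 mm, is unknown. The lens neck has about 2 mm of room all round between the tabs.
- notch0 (a point): Point on the camera, 30 mm from the axis along its x axis: the middle of one notch between the tabs (its height means nothing). Notches lie along 0, 120 and 240 degrees from the camera's x axis, each marked by a yellow dot on the flange; about 20 mm wide at the narrowest, so 3 mm of room each side of a lug. Any lug fits any notch.
- home0 (a point): Point on the camera, 30 mm from the axis along -55 degrees from its x axis (its height means nothing): a lug's point lies here, seen from above, when the lens is turned home against its stop, 55 degrees clockwise from a notch. The lens must be pressed 4 to 6.5 mm into the spring points for the lugs to pass under the tabs. Counter-clockwise is blocked after some degrees.
- home1 (a point): The same for another lug, along 65 degrees from the camera's x axis. The stops are sprung: they yield by up to 10 degrees, at about 0.05 N m per degree of turn (the friction of turning is about 0.1 N m), then are rigid; let go, they push the lens back to within a few degrees of home.
- home2 (a point): The same for another lug, along 185 degrees. Any lug may end at any of the three.
- pad0 (a joint): How far the brass spring point 18 mm from the axis along 0 degrees from the camera's x axis is pressed down, m: 0 free, 0.004 with the lens locked, 0.0065 with the lens on the solid bottom. All three together push up with about 3 N at first touch, 8 N at 4 mm, 11.7 N at 6.5 mm; about 10 N is right for turning.
- pad1 (a joint): The same for the spring point along 120 degrees. The mount is spoilt by more than 30 N with the lens pressed on the solid bottom, or more than 60 N between lens and camera in any way.
- pad2 (a joint): The same for the spring point along 240 degrees.
- rest: Cork rest, 190 x 110 x 8 mm, fixed to the table; origin at the centre of its underside. The lens stands on it about 40 mm towards its -x, the grey lens cap about 60 mm towards its +x.
- cap: Grey lens cap, disc of 52 mm diameter, 11 mm high, loose on the cork rest; not to be disturbed.
- ring: Brass spacer ring, 48 mm outside diameter, 12 mm high, loose on the table; not to be disturbed.
- mould: Clear chocolate mould full of pralines, 135 x 200 x 24 mm, loose, far side of the table; not to be disturbed.
- bowl: Steel bowl, 120 mm across, 50 mm high, loose, far side of the table; not to be disturbed.
- bottle: Small red bottle, 48 mm diameter, 120 mm high, loose, far side of the table; not to be disturbed.
- spatula: Spatula with a yellow handle, lying loose at the right; not to be disturbed.
- jar: Amber jar, 60 mm diameter, 75 mm high, loose at the left; not to be disturbed.
There are look-alikes about, which are no part of the job. Leave any turquoise look-alike of the camera alone.

How it is judged:
At the end, for the whole second after the job is handed in: The lens is locked in the camera: each of the three spring points is pressed 2.8 to 5.5 mm, lug0 lies within 6 mm (seen from above) of one of the three home points, the lens is centred on the camera within 3 mm, upright within 2 degrees and at rest (value of joint pad0 between 0.0028 and 0.0055 m and value of joint pad1 between 0.0028 and 0.0055 m and value of joint pad2 between 0.0028 and 0.0055 m and (horizontal distance between lug0 and home0 below 0.006 m or horizontal distance between lug0 and home1 below 0.006 m or horizontal distance between lug0 and home2 below 0.006 m) and horizontal distance between lens and camera below 0.003 m and angle between lens's own z axis and vertical below 0.035 rad and linear speed of lens below 0.01 m/s); the robot touches nothing.
It fails at once if the lens is pressed hard on the solid bottom: more than 30 N (contact force between lens and camera above 30 N and value of joint any of pad0, pad1, pad2 above 0.0057 m).
It fails at once if the lens is forced: more than 60 N between lens and camera (contact force between lens and camera above 60 N).
It fails at once if the lens is tipped by more than 40 degrees (angle between lens's own z axis and vertical above 0.7 rad).
It fails at once if another thing on the table is moved by more than 25 mm (distance of any of cap, ring, mould, bowl, bottle, spatula, jar from where it was at the start of the episode above 0.025 m).
It also fails if it takes over 61 s, if anything falls off the work surface, if the arm or the gripper's body presses on something with over 40 N, if the wrist force passes 120 N, or if a joint passes its speed limit or range.

## Working session

There is one attempt and no reset: what is moved stays moved. The work goes in short steps, Python scripts to look and compute and a tool call to move; the robot and the scene stay as the last step left them, time stands still between calls to the robot, and variables do not carry over. Pictures are saved under pics/ and viewed, and the job is handed in when it is done.

Besides the shell and the picture viewer there is one more tool, called by a JSON object that holds its "api" and its "payload". carry_out: Moves the arm, as the interface text tells. Shift numbers are shares of 0.025 m and turn numbers shares of 0.1 rad, none past 1 either way. Its arguments: {"type":"object","properties":{"series":{"type":"array"},"grip_force":{"type":"number"}},"required":["series"]}

```bash
ls; mkdir -p pics
cat > h.py <<'E'
import numpy as np, cv2
from station import ctrl
def save(p,n): cv2.imwrite('pics/'+n+'.png',p['frame'])
def ray(p,uv):
    R=np.array(p['R']);t=np.array(p['t']).ravel()
    d=R.T@np.array([(uv[0]-p['cx'])/p['fx'],(uv[1]-p['cy'])/p['fy'],1.]); return -R.T@t,d
def atz(p,uv,z):
    o,d=ray(p,uv); return o+d*(z-o[2])/d[2]
def proj(p,X):
    c=np.array(p['R'])@np.array(X)+np.array(p['t']).ravel(); return [p['fx']*c[0]/c[2]+p['cx'],p['fy']*c[1]/c[2]+p['cy']]
def wristify(p,o):
    T=np.eye(4);T[:3,:3]=cv2.Rodrigues(np.array(o['tool_rot'],float))[0];T[:3,3]=o['tool_pos']
    M=np.linalg.inv(T@np.array(p['hand_eye'])); p['R']=M[:3,:3];p['t']=M[:3,3]; return p
E
python3 - <<'E'
from h import *
o=ctrl.get_obs();print({k:np.round(v,3) for k,v in o.items()}, ctrl.pinch_z)
for n in('top','scene'):
    p=ctrl.get_image(n);save(p,n+'0');print(n,p['frame'].shape,p['fx'],np.round(p['R'],2).tolist(),np.round(p['t'],3))
    for k in ('lens','lug0','collar','camera','axis','notch0','home0','home1','home2','rest'):
        for r in ctrl.mark_of(p,k)[:4]:
            uv=np.array(r['position'])*[560,420]; print(k,round(r['p'],2),uv.round(1),[atz(p,uv,z).round(4)[:2].tolist() for z in (0,.045,.008,.039)])
E
```

```text
pics
{'t': np.float64(0.0), 'q': array([-1.468,  0.053,  1.614,  0.   ,  1.476, -0.119]), 'dq': array([ 0.001, -0.001, -0.001, -0.001,  0.001,  0.001]), 'effort': array([ 1.0000e-03, -3.9368e+01, -3.7018e+01, -0.0000e+00,  7.0000e-03,
        0.0000e+00]), 'tool_pos': array([ 0.137, -0.609,  0.23 ]), 'tool_rot': array([-3.12 , -0.347, -0.   ]), 'contact_force': array([ 0.461, -0.321, -0.142]), 'wrist_torque': array([ 0.022, -0.015, -0.043]), 'opening': np.float64(0.086)} 0.0187
top (420, 560, 3) 406.14749898033165 [[0.01, -1.0, 0.03], [-1.0, -0.02, -0.09], [0.09, -0.03, -1.0]] [-0.025  0.572  1.176]
lens 0.86 [192.5 227.5] [[0.5108, 0.2661], [0.5089, 0.2571], [0.5105, 0.2645], [0.5092, 0.2583]]
lug0 0.82 [194.1 237.5] [[0.4811, 0.2604], [0.4803, 0.2516], [0.4809, 0.2588], [0.4804, 0.2528]]
collar 0.83 [189.  226.3] [[0.5143, 0.2767], [0.5123, 0.2673], [0.514, 0.2751], [0.5126, 0.2686]]
camera 0.9 [335.6 227.2] [[0.5183, -0.164], [0.5161, -0.1572], [0.5179, -0.1628], [0.5164, -0.1582]]
camera 0.66 [364.1 293.7] [[0.3209, -0.2501], [0.326, -0.2401], [0.3218, -0.2483], [0.3253, -0.2415]
[... 3857 characters left out ...]
 0.74 [198.1 204.8] [[0.4601, -0.2051], [0.5127, -0.1936], [0.4694, -0.2031], [0.5057, -0.1951]]
home1 0.65 [177.  159.9] [[0.2393, -0.2997], [0.3027, -0.2835], [0.2506, -0.2968], [0.2942, -0.2857]]
home2 0.97 [195.8 165.6] [[0.2707, -0.2358], [0.3326, -0.2228], [0.2817, -0.2335], [0.3244, -0.2245]]
home2 0.92 [218.3 207.3] [[0.4715, -0.1465], [0.5236, -0.1379], [0.4808, -0.145], [0.5167, -0.139]]
home2 0.74 [198.1 204.8] [[0.4601, -0.2051], [0.5127, -0.1936], [0.4694, -0.2031], [0.5057, -0.1951]]
home2 0.65 [177.  159.9] [[0.2393, -0.2997], [0.3027, -0.2835], [0.2506, -0.2968], [0.2942, -0.2857]]
rest 0.62 [355.  226.1] [[0.552, 0.2306], [0.6002, 0.2209], [0.5605, 0.2289], [0.5937, 0.2222]]
```

View pics/top0.png

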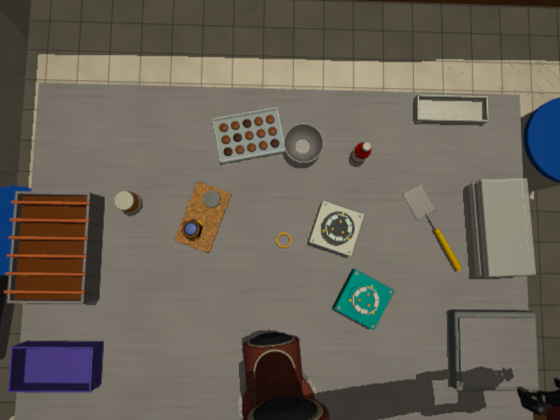

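View pics/scene0.png

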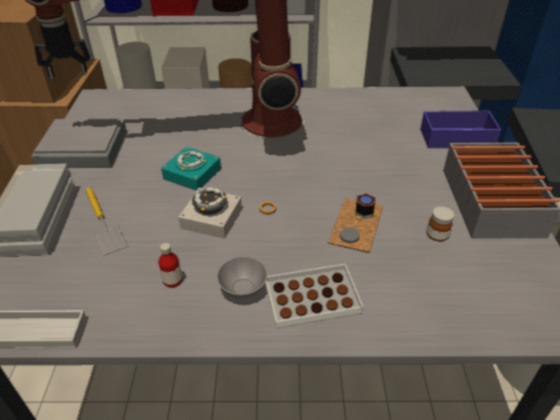

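The top view shows the white camera at about (336,228), the turquoise look-alike at (364,299) and the lens at (192,229) on the cork. I'm moving over the white camera next to look with the wrist camera.

{"api": "carry_out", "payload": {"series": [[0.5,1,0.5,0,0,0,1],[0.5,1,0.5,0,0,0,1],[0.5,1,0.5,0,0,0,1],[0.5,1,0.5,0,0,0,1],[0.8,1,0.5,0,0,0,1],[1,1,0.5,0,0,0,1],[1,1,0,0,0,0,1],[1,1,0,0,0,0,1],[1,1,0,0,0,0,1],[1,1,0,0,0,0,1],[1,1,0,0,0,0,1],[1,1,0,0,0,0,1]]}}

```text
t: 2.3
tool_pos: [0.3833, -0.3085, 0.3065]
tool_rot: [3.122, 0.347, 0.001]
contact_force: [0.3, -0.7, 0.1]
opening: 0.0856
```

{"api": "carry_out", "payload": {"series": [[1,1,0,0,0,0,1],[1,1,0,0,0,0,1],[1,1,0,0,0,0,1],[1,1,0,0,0,0,1],[0,1,0,0,0,0,1],[0,0,0,0,0,0,1]]}}

```text
t: 2.9
tool_pos: [0.483, -0.1824, 0.3064]
tool_rot: [-3.121, -0.354, -0.0]
contact_force: [0.0, 0.2, 0.7]
opening: 0.085
```

Run:
```python
from h import *
o=ctrl.get_obs();print({k:np.round(v,3) for k,v in o.items()})
p=ctrl.get_image('wrist');print(np.round(p['hand_eye'],3).tolist(),p['fx']);wristify(p,o);save(p,'w1')
for k in ('camera','axis','notch0','home0','pad0'):
    for r in ctrl.mark_of(p,k)[:5]:
        uv=np.array(r['position'])*[560,420]; print(k,round(r['p'],2),uv.round(1),[atz(p,uv,z).round(4)[:2].tolist() for z in (0,.045,.065)])
```

```text
{'t': np.float64(2.9), 'q': array([-5.060e-01, -2.440e-01,  1.766e+00,  1.000e-03,  1.620e+00,
        8.400e-01]), 'dq': array([-0.05 ,  0.005, -0.007, -0.032, -0.018, -0.027]), 'effort': array([  1.198, -27.334, -37.836,   0.189,   0.084,   0.172]), 'tool_pos': array([ 0.483, -0.182,  0.306]), 'tool_rot': array([-3.121, -0.354, -0.   ]), 'contact_force': array([0.031, 0.152, 0.665]), 'wrist_torque': array([ 0.038, -0.042, -0.029]), 'opening': np.float64(0.085)}
[[-0.0, -0.946, -0.325, 0.084], [1.0, -0.001, 0.001, 0.001], [-0.001, -0.325, 0.946, -0.143], [0.0, 0.0, 0.0, 1.0]] 377.7935288058897
camera 0.57 [293.5 291.3] [[0.3098, -0.2424], [0.3353, -0.2346], [0.3466, -0.2312]]
camera 0.56 [265.2 123.3] [[0.5186, -0.1581], [0.5232, -0.1588], [0.5252, -0.1591]]
axis 0.85 [296.  308.8] [[0.2839, -0.2522], [0.312, -0.2434], [0.3245, -0.2395]]
axis 0.83 [268.8 130.2] [[0.5118, -0.1638], [0.5171, -0.1639], [0.5195, -0.164]]
notch0 0.91 [283.2 105.1] [[0.5431, -0.1738], [0.5453, -0.1729], [0.5462, -0.1725]]
notch0 0.72 [311.6 296.4] [[0.3076, -0.2682], [0.3334, -0.2579], [0.3448, -0.2533]]
home0 0.96 [253.  105.3] [[0.5351, -0.1402], [0.5381, -0.1427], [0.5394, -0.1438]]
home0 0.77 [295.7 131.6] [[0.5173, -0.1949], [0.522, -0.1919], [0.5241, -0.1905]]
home0 0.67 [280.4 334.2] [[0.2386, -0.2405], [0.2712, -0.2329], [0.2857, -0.2296]]
home0 0.66 [253.3 157.3] [[0.4765, -0.1526], [0.4853, -0.1538], [0.4893, -0.1543]]
home0 0.59 [319.5 316.3] [[0.2795, -0.2868], [0.308, -0.2746], [0.3207, -0.2692]]Traceback (most recent call last):
  File "<stdin>", line 5, in <module>
ValueError: it knows: axis, bottle, bowl, camera, cap, collar, home, jar, lens, lug, mould, notch, rest, ring, spatula
```

View pics/w1.png

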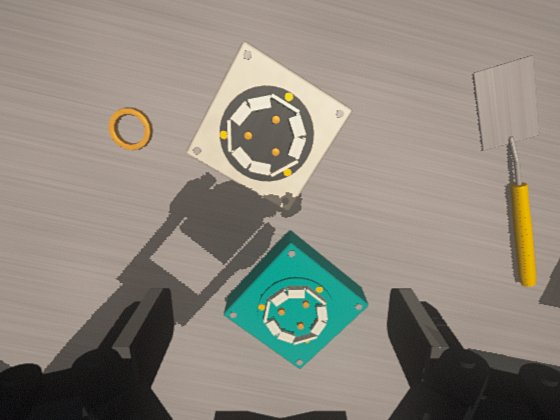

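Run:
```python
from h import *
f=cv2.imread('pics/w1.png');c=f[30:225,170:365];cv2.imwrite('pics/w1z.png',cv2.resize(c,None,fx=3,fy=3,interpolation=cv2.INTER_CUBIC))
```

```text
(no output)
```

View pics/w1z.png

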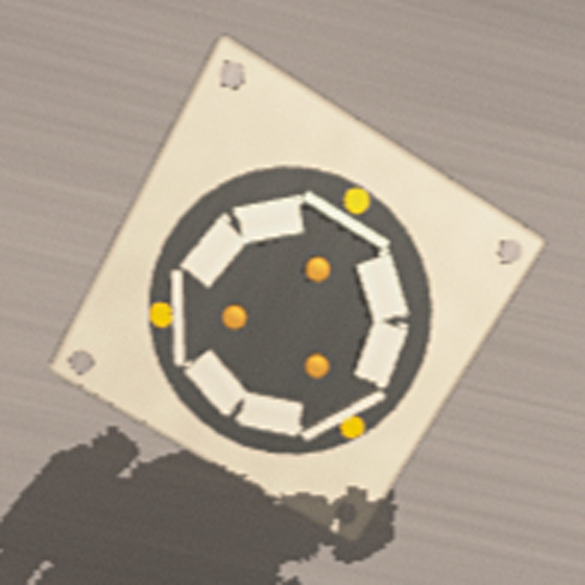

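```bash
cat >> h.py <<'E'
def blobs(f,box,hue,smin=150,vmin=120,amin=8):
    x0,y0,x1,y1=box;hsv=cv2.cvtColor(f[y0:y1,x0:x1],cv2.COLOR_BGR2HSV)
    m=((hsv[...,0]>=hue[0])&(hsv[...,0]<=hue[1])&(hsv[...,1]>=smin)&(hsv[...,2]>=vmin)).astype(np.uint8)
    n,l,s,c=cv2.connectedComponentsWithStats(m)
    return [(c[i]+[x0,y0],s[i,4]) for i in range(1,n) if s[i,4]>=amin]
E
python3 - <<'E'
from h import *
o=ctrl.get_obs();p=ctrl.get_image('wrist');wristify(p,o);f=p['frame']
bx=(170,30,365,225)
ye=[b[0] for b in blobs(f,bx,(23,32))];og=[b[0] for b in blobs(f,bx,(10,21))]
print(np.round(ye,1),np.round(og,1))
for nm,s in(('ye',ye),('og',og)):
  for z in(.045,.05,.055,.06,.065,.07,.075):
    P=np.array([atz(p,u,z)[:2] for u in s]);c=P.mean(0);d=P-c
    print(nm,z,c.round(4),np.hypot(*d.T).round(4),(np.degrees(np.arctan2(d[:,1],d[:,0]))%120).round(1))
cs=np.array([(223,37),(545,242),(358,540),(50,367)])/3+[170,30]
P=np.array([atz(p,u,.045)[:2] for u in cs]);print(P.round(4),P.mean(0).round(4),np.hypot(*(P-np.roll(P,1,0)).T).round(4)); d=P-np.roll(P,1,0);print(np.degrees(np.arctan2(d[:,1],d[:,0])).round(1))
cam=ray(p,(0,0))[0];print(cam)
E
```

```text
[[284.6  94.7]
 [219.7 133. ]
 [284.  170.4]] [[271.5 118. ]
 [244.4 133.8]
 [272.  150. ]]
ye 0.045 [ 0.5116 -0.1622] [0.0453 0.0454 0.0456] [102.3 101.9 102.2]
ye 0.05 [ 0.5123 -0.1622] [0.0448 0.0449 0.045 ] [102.3 101.9 102.2]
ye 0.055 [ 0.5129 -0.1623] [0.0442 0.0443 0.0445] [102.3 101.9 102.2]
ye 0.06 [ 0.5136 -0.1624] [0.0436 0.0437 0.0439] [102.3 101.9 102.2]
ye 0.065 [ 0.5142 -0.1625] [0.0431 0.0432 0.0433] [102.3 101.9 102.2]
ye 0.07 [ 0.5149 -0.1625] [0.0425 0.0426 0.0428] [102.3 101.9 102.2]
ye 0.075 [ 0.5155 -0.1626] [0.042  0.042  0.0422] [102.3 101.9 102.2]
og 0.045 [ 0.511  -0.1621] [0.0191 0.0193 0.0195] [102.8 101.8 102.7]
og 0.05 [ 0.5117 -0.1622] [0.0188 0.019  0.0192] [102.8 101.8 102.7]
og 0.055 [ 0.5123 -0.1622] [0.0186 0.0188 0.019 ] [102.8 101.8 102.7]
og 0.06 [ 0.513  -0.1623] [0.0184 0.0186 0.0187] [102.8 101.8 102.7]
og 0.065 [ 0.5136 -0.1624] [0.0181 0.0183 0.0185] [102.8 101.8 102.7]
og 0.07 [ 0.5143 -0.1625] [0.0179 0.0181 0.0183] [102.8 101.8 102.7]
og 0.075 [ 0.5149 -0.1626] [0.0177 0.0178 0.018 ] [102.8 101.8 102.7]
[[ 0.5939 -0.1266]
 [ 0.5545 -0.2472]
 [ 0.4348 -0.2087]
 [ 0.4743 -0.0865]] [ 0.5144 -0.1673] [0.1261 0.1269 0.1258 0.1284]
[ -18.5 -108.1  162.2   72.1]
[ 0.56399223 -0.16835412  0.44963572]
```

{"api": "carry_out", "payload": {"series": [[-1,0.12,-1,0,0,0,1],[-1,0.12,-1,0,0,0,1],[0,0,0,0,0,0,1],[0,0,0,0,0,0,1],[0,0,0,0,0,0,1]]}}

```text
t: 3.7
tool_pos: [0.4337, -0.1796, 0.2584]
tool_rot: [3.12, 0.346, 0.004]
contact_force: [0.8, -0.5, -0.7]
opening: 0.0852
```

Run:
```python
from h import *
o=ctrl.get_obs();p=ctrl.get_image('wrist');wristify(p,o);f=p['frame'];save(p,'w2');print(o['tool_pos'],o['tool_rot'],np.abs(o['dq']).max())
bx=(170,0,420,200)
ye=[b[0] for b in blobs(f,bx,(23,32))];og=[b[0] for b in blobs(f,bx,(10,21))]
print(np.round(ye,1),np.round(og,1))
for nm,s in(('ye',ye),('og',og)):
  for z in(.045,.055,.065,.075):
    P=np.array([atz(p,u,z)[:2] for u in s]);c=P.mean(0);d=P-c
    print(nm,z,c.round(4),np.hypot(*d.T).round(4),(np.degrees(np.arctan2(d[:,1],d[:,0]))%120).round(1))
cam=ray(p,(0,0))[0];print(cam)
cv2.imwrite('pics/w2z.png',cv2.resize(f[0:190,170:390],None,fx=3,fy=3,interpolation=cv2.INTER_CUBIC))
```

```text
[ 0.43365699 -0.17963243  0.25836122] [3.12037147 0.34648953 0.00441506] 0.019961572777319008
[[305.7  36.3]
 [291.2  62.4]
 [227.6  84.3]
 [258.4  82.5]
 [289.9 102.2]
 [303.2 130.2]] [[289.7  65.1]
 [256.8  85. ]
 [289.4 105.1]]
ye 0.045 [ 0.516  -0.1626] [0.0448 0.0205 0.0462 0.0187 0.0186 0.0464] [102.1 102.1 103.3  99.7 103.8 101.1]
ye 0.055 [ 0.516  -0.1626] [0.0435 0.02   0.0449 0.0182 0.018  0.0451] [102.1 102.1 103.3  99.7 103.8 101.1]
ye 0.065 [ 0.516  -0.1626] [0.0423 0.0194 0.0436 0.0177 0.0175 0.0438] [102.1 102.1 103.3  99.7 103.8 101.1]
ye 0.075 [ 0.516  -0.1626] [0.041  0.0188 0.0423 0.0171 0.017  0.0425] [102.1 102.1 103.3  99.7 103.8 101.1]
og 0.045 [ 0.5146 -0.1623] [0.0195 0.0196 0.0197] [102.5 102.  102.5]
og 0.055 [ 0.5146 -0.1623] [0.0189 0.019  0.0191] [102.5 102.  102.5]
og 0.065 [ 0.5146 -0.1623] [0.0184 0.0185 0.0186] [102.5 102.  102.5]
og 0.075 [ 0.5146 -0.1623] [0.0178 0.0179 0.018 ] [102.5 102.  102.5]
[ 0.51501575 -0.16214608  0.40183387]
```

View pics/w2z.png

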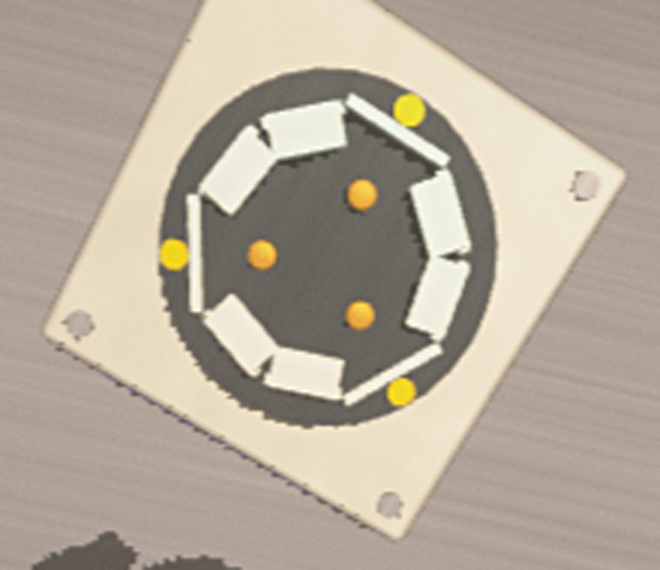

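The picture shows the white case with its throat: yellow notch dots at about (306,36), (228,84) and (303,130), and three orange spring points around (280,84). That gives the axis at about (0.5157,-0.1625), with notches at -17.8° plus multiples of 120°. Next is the lens.

{"api": "carry_out", "payload": {"series": [[0,1,0,0,0,0,1],[0,1,0,0,0,0,1],[0,1,0,0,0,0,1],[0,1,0,0,0,0,1],[0,1,0,0,0,0,1],[0,1,0,0,0,0,1],[0,1,0,0,0,0,1],[0,1,0,0,0,0,1],[0,1,0,0,0,0,1],[0,1,0,0,0,0,1],[0,1,0,0,0,0,1],[0,1,0,0,0,0,1]]}}

```text
t: 4.95
tool_pos: [0.4338, 0.1227, 0.2583]
tool_rot: [3.122, 0.348, 0.005]
contact_force: [0.2, -0.6, 0.1]
opening: 0.0855
```

{"api": "carry_out", "payload": {"series": [[0,1,0,0,0,0,1],[0,1,0,0,0,0,1],[0,1,0,0,0,0,1],[0,1,0,0,0,0,1],[0,0.8,0,0,0,0,1],[0,0,0,0,0,0,1],[0,0,0,0,0,0,1],[0,0,0,0,0,0,1],[0,0,0,0,0,0,1]]}}

```text
t: 5.85
tool_pos: [0.4329, 0.2407, 0.2567]
tool_rot: [3.122, 0.346, 0.001]
contact_force: [-0.7, -0.2, 0.2]
opening: 0.0853
```

Run:
```python
from h import *
o=ctrl.get_obs();p=ctrl.get_image('wrist');wristify(p,o);f=p['frame'];save(p,'w3');print(o['tool_pos'],o['tool_rot'],np.abs(o['dq']).max())
for k in ('lens','lug0','collar','cap'):
    for r in ctrl.mark_of(p,k)[:5]:
        uv=np.array(r['position'])*[560,420]; print(k,round(r['p'],2),uv.round(1),[atz(p,uv,z).round(4)[:2].tolist() for z in (.008,.010,.039,.059)])
print(ray(p,(0,0))[0])
r=ctrl.trace(p,'lens')[0];print(r['p'],r['rect']);x,y,w,h=(np.array(r['rect'])*[560,420,560,420]).astype(int)
x0,y0=max(0,x-15),max(0,y-15);print(x0,y0)
cv2.imwrite('pics/w3z.png',cv2.resize(f[y0:y+h+15,x0:x+w+15],None,fx=5,fy=5,interpolation=cv2.INTER_CUBIC)[:600,:800])
```

```text
[0.43285694 0.24070559 0.25666963] [3.12246880e+00 3.45955548e-01 9.98515700e-04] 0.004790440689880924
lens 0.68 [276.4  90. ] [[0.5084, 0.2596], [0.5084, 0.2596], [0.5089, 0.2595], [0.5092, 0.2594]]
lug0 0.67 [282.8 123.3] [[0.4785, 0.2463], [0.4786, 0.2464], [0.4813, 0.2473], [0.4832, 0.2479]]
collar 0.74 [280.5  92.1] [[0.5073, 0.2552], [0.5074, 0.2552], [0.5079, 0.2554], [0.5083, 0.2556]]
cap 0.58 [352.8   1.5] [[0.5993, 0.2077], [0.5989, 0.208], [0.5926, 0.2117], [0.5883, 0.2142]]
[0.51456519 0.25789978 0.39998096]
0.84 [0.4425, 0.1398, 0.1048, 0.156]
232 43
```

View pics/w3z.png

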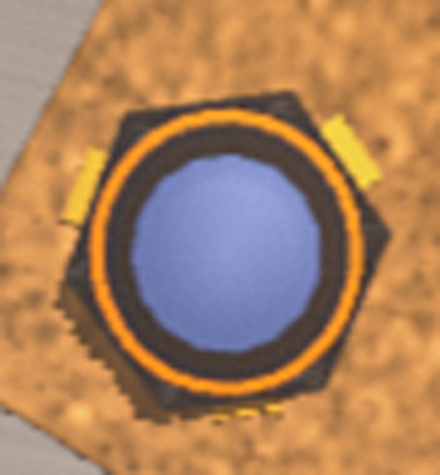

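View pics/w3.png

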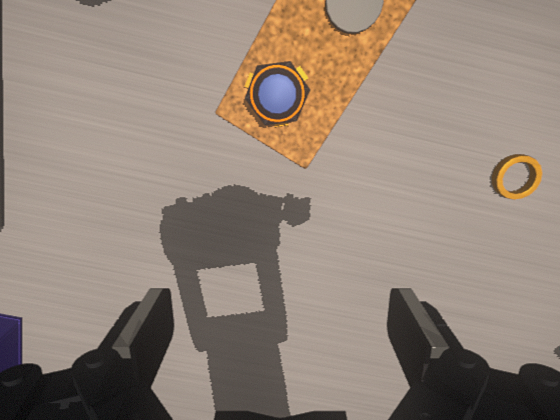

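Run:
```python
from h import *
o=ctrl.get_obs();p=ctrl.get_image('wrist');wristify(p,o);f=p['frame']
hsv=cv2.cvtColor(f[55:130,240:315],cv2.COLOR_BGR2HSV);
print(ray(p,(0,0))[0])
# ellipse from ring mask
m=((hsv[...,0]>=10)&(hsv[...,0]<=20)&(hsv[...,1]>170)&(hsv[...,2]>190)).astype(np.uint8)
yy,xx=np.nonzero(m);r=np.hypot(xx+240-277.4,yy+55-93.4);k=(r>22)&(r<31)
e=cv2.fitEllipse(np.stack([xx[k],yy[k]],1).astype(np.float32));c=np.array(e[0])+[240,55];print(e,c,atz(p,c,.057),atz(p,c,.056-.002))
hx=np.array([(128,113),(292,93),(388,235),(322,388),(160,415),(70,285)])/5+[232,43]
P=np.array([atz(p,u,.056)[:2] for u in hx]);c=P.mean(0);d=P-c;print(c,np.hypot(*d.T).round(4),(np.degrees(np.arctan2(d[:,1],d[:,0]))%60).round(1),'flats +30')
L=np.array([(352,153),(84,187),(245,412)])/5+[232,43]
P=np.array([atz(p,u,.012)[:2] for u in L]);d=P-atz(p,np.array(e[0])+[240,55],.057)[:2];print(np.hypot(*d.T).round(4),np.degrees(np.arctan2(d[:,1],d[:,0])).round(1))
```

```text
[0.51431104 0.25830783 0.39960121]
((37.17079544067383, 37.550872802734375), (52.570770263671875, 55.0615234375), 170.32449340820312) [277.17079544  92.5508728 ] [0.50682475 0.25868236 0.057     ] [0.5067592  0.25868564 0.054     ]
[0.50528794 0.25821327] [0.0287 0.0287 0.0282 0.0278 0.0293 0.0277] [48.2 49.9 50.2 50.  48.7 52.2] flats +30
[0.0291 0.0295 0.0326] [ -43.    82.3 -161.2]
```

{"api": "carry_out", "payload": {"series": [[0.74,0.18,-0.5,0,0,-0.8,1],[0.74,0.18,-1,0,0,-0.8,1],[0.74,0.18,-1,0,0,-0.8,1],[0.73,0.17,-1,0,0,-0.8,1],[0,0,-1,0,0,-0.78,1],[0,0,-0.6,0,0,0,1],[0,0,0,0,0,0,1],[0,0,0,0,0,0,1],[0,0,0,0,0,0,1]]}}

```text
t: 7.1
tool_pos: [0.5071, 0.2595, 0.1308]
tool_rot: [-3.128, 0.275, -0.005]
contact_force: [0.6, -0.4, 0.2]
opening: 0.0853
```

Run:
```python
from h import *
o=ctrl.get_obs();p=ctrl.get_image('wrist');wristify(p,o);f=p['frame'];save(p,'w4');r=o['tool_rot'];print(o['tool_pos'],r,2*np.degrees(np.arctan2(r[1],r[0])),o['opening'])
for z in (.056,): print(proj(p,[.5067,.2586,z]))
```

```text
[0.50711712 0.25947312 0.13077499] [-3.12821619  0.2750744  -0.0045081 ] 349.94943657384874 0.08525434908185554
[np.float64(279.4874319387528), np.float64(228.34957776101834)]
```

View pics/w4.png

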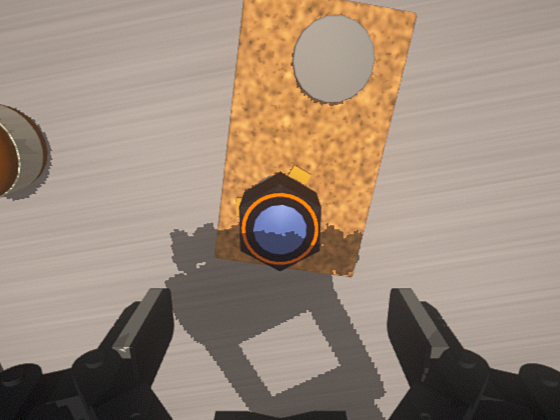

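The lens ring sits at (280,229), where I predicted it, and its flats line up with the jaws. I'm descending and gripping.

{"api": "carry_out", "payload": {"series": [[0,-0.03,-0.8,0,0,0,1],[0,0,-1,0,0,0,1],[0,0,-1,0,0,0,1],[0,0,-0.8,0,0,0,1],[0,0,-0.4,0,0,0,1],[0,0,-0.28,0,0,0,1],[0,0,0,0,0,0,1],[0,0,0,0,0,0,1]]}}

```text
t: 7.95
tool_pos: [0.5071, 0.2587, 0.023]
tool_rot: [-3.129, 0.276, -0.003]
contact_force: [0.4, -0.4, -0.2]
opening: 0.0856
```

{"api": "carry_out", "payload": {"series": [[0,0,0,0,0,0,0.5],[0,0,0,0,0,0,0.4],[0,0,0,0,0,0,0.3],[0,0,0,0,0,0,0.3],[0,0,0,0,0,0,0.3],[0,0,0,0,0,0,0.3],[0,0,0,0,0,0,0.3],[0,0,0,0,0,0,0.3]], "grip_force": 40}}

```text
t: 8.75
tool_pos: [0.507, 0.2587, 0.0228]
tool_rot: [-3.129, 0.276, -0.002]
contact_force: [-0.1, 1.6, 5.4]
opening: 0.0496
```

Run:
```python
from h import *
o=ctrl.get_obs();p=ctrl.get_image('wrist');save(p,'w5');r=o['tool_rot'];print(o['tool_pos'],r,2*np.degrees(np.arctan2(r[1],r[0])),o['opening'],o['contact_force'],o['wrist_torque'])
```

```text
[0.50699901 0.2586589  0.0227614 ] [-3.12862805e+00  2.76349648e-01 -2.26452528e-03] 349.9044044260924 0.0495623664672859 [-0.14686605  1.55585039  5.44774798] [ 0.07001469  0.02535891 -0.0059693 ]
```

View pics/w5.png

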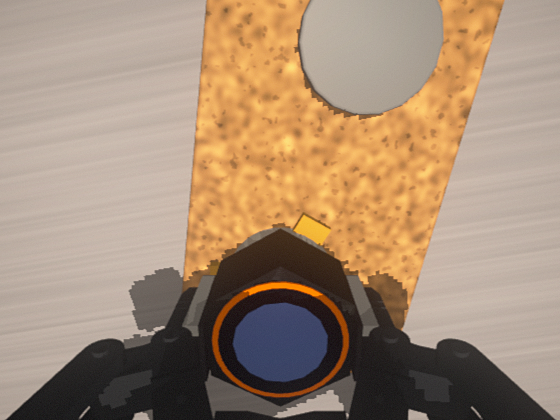

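{"api": "carry_out", "payload": {"series": [[0,0,0.2,0,0,0,0.3],[0,0,0.6,0,0,0,0.3],[0,0,1,0,0,0,0.3],[0,-0.4,1,0,0,0.3,0.3],[0.05,-0.8,1,0,0,0.4,0.3],[0.05,-1,0.5,0,0,0.4,0.3],[0.05,-1,0,0,0,0.4,0.3],[0.05,-1,0,0,0,0.4,0.3],[0.05,-1,0,0,0,0.4,0.3],[0.05,-1,0,0,0,0.4,0.3],[0.05,-1,0,0,0,0.4,0.3],[0,-1,0,0,0,0.4,0.3]]}}

```text
t: 10.0
tool_pos: [0.5145, 0.0523, 0.1295]
tool_rot: [3.129, 0.275, -0.001]
contact_force: [0.4, 0.9, -2.8]
opening: 0.0494
```

{"api": "carry_out", "payload": {"series": [[0,-1,0,0,0,0.4,0.3],[0,-1,0,0,0,0,0.3],[0,-1,0,0,0,0,0.3],[0,-1,0,0,0,0,0.3],[0,-1,0,0,0,0,0.3],[0,-1,0,0,0,0,0.3],[0,-1,0,0,0,0,0.3],[0,-0.8,0,0,0,0,0.3],[0,-0.5,0,0,0,0,0.3],[0,-0.2,0,0,0,0,0.3],[0,0,0,0,0,0,0.3],[0,0,0,0,0,0,0.3]]}}

```text
t: 11.2
tool_pos: [0.5149, -0.1585, 0.1292]
tool_rot: [-3.123, -0.336, 0.0]
contact_force: [0.2, 0.9, -2.3]
opening: 0.0495
```

Run:
```python
from h import *
o=ctrl.get_obs();p=ctrl.get_image('wrist');wristify(p,o);save(p,'w6');r=o['tool_rot'];print(o['t'],o['tool_pos'],r,2*np.degrees(np.arctan2(r[1],r[0])),o['opening'],o['contact_force'],o['wrist_torque'],o['q'])
```

```text
11.2 [ 0.51486914 -0.15845499  0.12921881] [-3.12294774e+00 -3.35916754e-01  4.47635415e-04] -347.72128320364214 0.049524264478308204 [ 0.16059476  0.88128907 -2.25898086] [ 0.00875499 -0.04709932 -0.02661853] [-4.36942256e-01 -6.72552945e-02  1.90770463e+00  4.06591546e-04
  1.30171362e+00  9.19441831e-01]
```

View pics/w6.png

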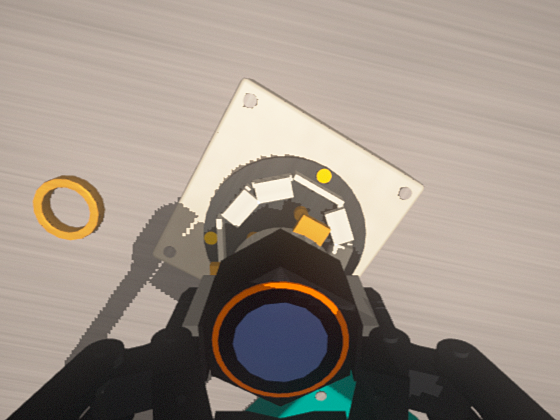

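The picture shows the lens held level, with one lug at (312,230) pointing at the notch dot at (324,176). I'm centring it and coming down above the throat.

{"api": "carry_out", "payload": {"series": [[0.03,-0.16,-0.4,0,0,0,0.3],[0,0,-0.4,0,0,0,0.3],[0,0,-0.3,0,0,0,0.3],[0,0,0,0,0,0,0.3],[0,0,0,0,0,0,0.3]]}}

```text
t: 11.75
tool_pos: [0.5154, -0.1629, 0.1012]
tool_rot: [-3.123, -0.335, 0.002]
contact_force: [-0.4, 0.6, -1.7]
opening: 0.0497
```

```bash
cat > s.py <<'E'
from h import *
o=ctrl.get_obs();r=o['tool_rot'];print(round(float(o['t']),2),'pos',(o['tool_pos']*1000).round(2),'yaw',((2*np.degrees(np.arctan2(r[1],r[0]))+180)%360-180).round(2),'F',o['contact_force'].round(2),'M',o['wrist_torque'].round(3),round(float(o['opening']),4))
E
python3 s.py
python3 - <<'E'
from h import *
o=ctrl.get_obs();p=ctrl.get_image('wrist');wristify(p,o);save(p,'w7')
f=p['frame'];print([ (b[0].round(1),b[1]) for b in blobs(f,(150,100,420,300),(23,32))])
cv2.imwrite('pics/w7z.png',cv2.resize(f[120:330,150:420],None,fx=2.9,fy=2.8,interpolation=cv2.INTER_CUBIC))
E
```

```text
11.75 pos [ 515.43 -162.92  101.15] yaw 12.25 F [-0.42  0.55 -1.67] M [-0.017 -0.013 -0.013] 0.0497
[(array([320.5, 188.1]), np.int32(198))]
```

View pics/w7z.png

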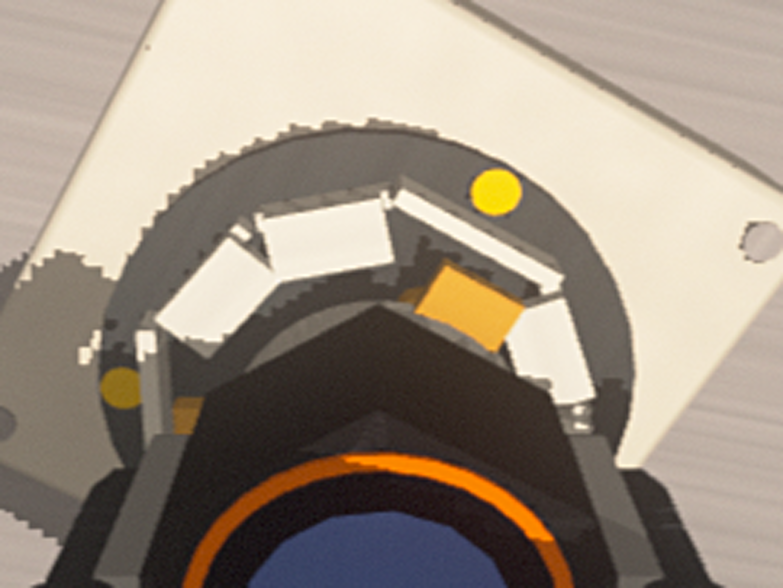

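The lug at about (470,305) in the zoom is in line with its notch. Next I'm feeling downward in 1 mm rows.

{"api": "carry_out", "payload": {"series": [[0,0,-0.04,0,0,0,0.3],[0,0,-0.04,0,0,0,0.3],[0,0,-0.04,0,0,0,0.3],[0,0,-0.04,0,0,0,0.3],[0,0,-0.04,0,0,0,0.3],[0,0,0,0,0,0,0.3]]}}

```text
t: 12.4
tool_pos: [0.5156, -0.1631, 0.0966]
tool_rot: [-3.123, -0.335, 0.0]
contact_force: [-0.5, -0.0, -2.6]
opening: 0.0496
```

```bash
python3 s.py
```

```text
12.4 pos [ 515.6  -163.12   96.58] yaw 12.25 F [-0.48 -0.03 -2.59] M [0.021 0.01  0.006] 0.0496
```

{"api": "carry_out", "payload": {"series": [[0,0,-0.04,0,0,0,0.3],[0,0,-0.04,0,0,0,0.3],[0,0,-0.04,0,0,0,0.3],[0,0,0,0,0,0,0.3]]}}

```text
t: 12.8
tool_pos: [0.5157, -0.1632, 0.0938]
tool_rot: [-3.124, -0.335, 0.0]
contact_force: [-0.5, -0.2, -1.7]
opening: 0.0495
```

```bash
python3 s.py
```

```text
12.8 pos [ 515.74 -163.17   93.78] yaw 12.25 F [-0.5  -0.23 -1.73] M [-0.039 -0.009  0.013] 0.0495
```

{"api": "carry_out", "payload": {"series": [[0,0.03,-0.04,0,0,0,0.3],[0,0,-0.04,0,0,0,0.3],[0,0,-0.04,0,0,0,0.3],[0,0,0,0,0,0,0.3]]}}

```text
t: 13.2
tool_pos: [0.5155, -0.1623, 0.0904]
tool_rot: [-3.123, -0.335, 0.001]
contact_force: [0.0, 0.2, -2.7]
opening: 0.0494
```

```bash
python3 s.py
```

```text
13.2 pos [ 515.52 -162.3    90.45] yaw 12.25 F [ 0.01  0.19 -2.65] M [-0.06  -0.049 -0.007] 0.0494
```

{"api": "carry_out", "payload": {"series": [[0,0,-0.04,0,0,0,0.3],[0,0,-0.04,0,0,0,0.3],[0,0,0,0,0,0,0.3]]}}

```text
t: 13.5
tool_pos: [0.5158, -0.1624, 0.0892]
tool_rot: [-3.124, -0.335, -0.0]
contact_force: [-1.4, 1.5, 1.1]
opening: 0.0492
```

```bash
python3 s.py
```

```text
13.5 pos [ 515.85 -162.44   89.19] yaw 12.25 F [-1.4   1.5   1.11] M [ 0.204  0.209 -0.07 ] 0.0492
```

Run:
```python
from h import *
o=ctrl.get_obs();p=ctrl.get_image('wrist');wristify(p,o);save(p,'w8')
f=p['frame']
cv2.imwrite('pics/w8z.png',cv2.resize(f[120:330,150:420],None,fx=2.9,fy=2.8,interpolation=cv2.INTER_CUBIC))
```

```text
(no output)
```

View pics/w8z.png

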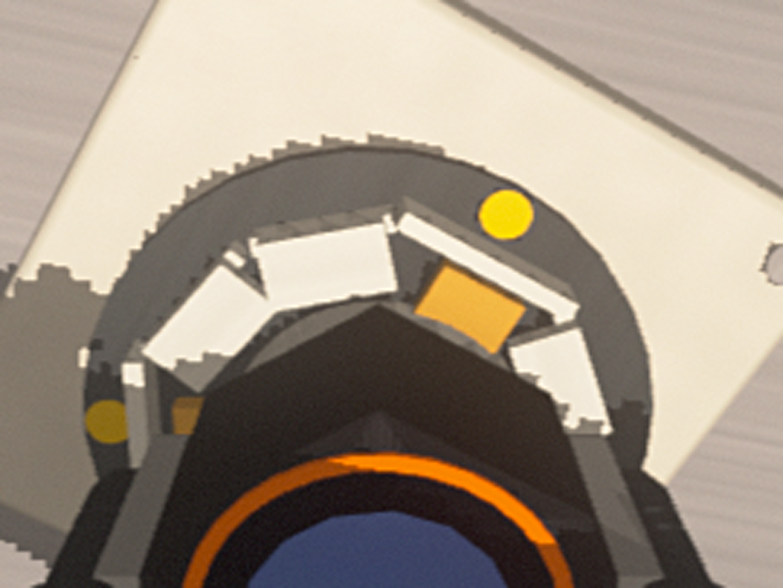

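First contact is about 3.5 N at TCP z 0.089, with a side force of (-1.4, +1.5) N. The zoom shows the lug close to the right-hand tab, so I'm shifting about 1 mm to relieve it.

{"api": "carry_out", "payload": {"series": [[-0.03,0.04,0,0,0,0,0.3],[0,0,0,0,0,0,0.3],[0,0,0,0,0,0,0.3]]}}

```text
t: 13.85
tool_pos: [0.5156, -0.1619, 0.0894]
tool_rot: [3.122, 0.335, 0.002]
contact_force: [0.4, -1.7, 1.1]
opening: 0.0496
```

```bash
python3 s.py
```

```text
13.85 pos [ 515.61 -161.85   89.38] yaw 12.25 F [ 0.41 -1.74  1.08] M [-0.237 -0.096 -0.012] 0.0496
```

{"api": "carry_out", "payload": {"series": [[0,0,-0.04,0,0,0,0.3],[0,0,0,0,0,0,0.3],[0,0,0,0,0,0,0.3]]}}

```text
t: 14.15
tool_pos: [0.5155, -0.1618, 0.0883]
tool_rot: [3.123, 0.335, 0.002]
contact_force: [1.0, -2.0, 2.4]
opening: 0.0494
```

```bash
python3 s.py
```

```text
14.15 pos [ 515.52 -161.76   88.32] yaw 12.25 F [ 1.   -2.03  2.39] M [-0.366 -0.267  0.007] 0.0494
```

The rise of 1.3 N per mm matches the spring points, so the lugs are through the notches. I'm pressing to about 5 mm (roughly 10 N).

{"api": "carry_out", "payload": {"series": [[0.01,-0.02,-0.04,0,0,0,0.3],[0,0,-0.04,0,0,0,0.3],[0,0,0,0,0,0,0.3]]}}

```text
t: 14.45
tool_pos: [0.5156, -0.1618, 0.0862]
tool_rot: [-3.123, -0.335, -0.001]
contact_force: [0.6, -0.4, 5.6]
opening: 0.0497
```

```bash
python3 s.py
```

```text
14.45 pos [ 515.57 -161.81   86.18] yaw 12.25 F [ 0.62 -0.4   5.61] M [ 0.005 -0.1    0.005] 0.0497
```

{"api": "carry_out", "payload": {"series": [[0,0,-0.04,0,0,0,0.3],[0,0,-0.02,0,0,0,0.3],[0,0,0,0,0,0,0.3]]}}

```text
t: 14.75
tool_pos: [0.5156, -0.1618, 0.085]
tool_rot: [-3.123, -0.335, -0.001]
contact_force: [0.6, -0.4, 6.6]
opening: 0.0495
```

```bash
python3 s.py
```

```text
14.75 pos [ 515.59 -161.82   84.99] yaw 12.25 F [ 0.6  -0.36  6.61] M [ 0.07   0.056 -0.021] 0.0495
```

{"api": "carry_out", "payload": {"series": [[0,0,-0.02,0,0,0,0.3],[0,0,0,0,0,-0.4,0.3],[0,0,0,0,0,-0.5,0.3],[0,0,0,0,0,-0.5,0.3],[0,0,0,0,0,0,0.3]], "grip_force": 60}}

```text
t: 15.25
tool_pos: [0.5157, -0.162, 0.0848]
tool_rot: [3.139, 0.115, 0.001]
contact_force: [-0.6, -0.3, 6.6]
opening: 0.0491
```

```bash
python3 s.py
```

```text
15.25 pos [ 515.74 -161.96   84.8 ] yaw 4.18 F [-0.59 -0.33  6.56] M [ 0.008  0.107 -0.102] 0.0491
```

{"api": "carry_out", "payload": {"series": [[0,0,0,0,0,-0.5,0.3],[0,0,0,0,0,-0.5,0.3],[0,0,0,0,0,0,0.3]]}}

```text
t: 15.55
tool_pos: [0.5158, -0.162, 0.0848]
tool_rot: [3.141, -0.042, 0.002]
contact_force: [-0.5, -0.4, 6.1]
opening: 0.049
```

```bash
python3 s.py
```

```text
15.55 pos [ 515.76 -161.98   84.79] yaw -1.55 F [-0.54 -0.37  6.14] M [-0.017  0.046 -0.116] 0.049
```

{"api": "carry_out", "payload": {"series": [[0,0,0,0,0,-0.6,0.3],[0,0,0,0,0,-0.6,0.3],[0,0,0,0,0,-0.6,0.3],[0,0,0,0,0,-0.6,0.3],[0,0,0,0,0,-0.6,0.3],[0,0,0,0,0,0,0.3]]}}

```text
t: 16.15
tool_pos: [0.5158, -0.162, 0.0848]
tool_rot: [-3.1, 0.512, -0.002]
contact_force: [0.4, 0.5, 7.8]
opening: 0.0491
```

```bash
python3 s.py
```

```text
16.15 pos [ 515.78 -161.99   84.81] yaw -18.75 F [0.4  0.55 7.84] M [-0.027 -0.008 -0.055] 0.0491
```

{"api": "carry_out", "payload": {"series": [[0,0,0,0,0,-0.6,0.3],[0,0,0,0,0,-0.6,0.3],[0,0,0,0,0,-0.6,0.3],[0,0,0,0,0,-0.5,0.3],[0,0,0,0,0,0,0.3]]}}

```text
t: 16.65
tool_pos: [0.5158, -0.162, 0.0848]
tool_rot: [-3.02, 0.864, -0.002]
contact_force: [-1.0, 0.1, 7.6]
opening: 0.049
```

```bash
python3 s.py
```

```text
16.65 pos [ 515.78 -161.98   84.78] yaw -31.92 F [-0.96  0.11  7.55] M [ 0.001  0.002 -0.067] 0.049
```

Free turning so far (about 0.1 N m). Next I'm going on to the stop in smaller steps.

{"api": "carry_out", "payload": {"series": [[0,0,0,0,0,-0.5,0.3],[0,0,0,0,0,-0.5,0.3],[0,0,0,0,0,-0.5,0.3],[0,0,0,0,0,0,0.3],[0,0,0,0,0,0,0.3]]}}

```text
t: 17.15
tool_pos: [0.5158, -0.1619, 0.0848]
tool_rot: [-2.947, 1.086, -0.001]
contact_force: [0.2, 0.0, 7.5]
opening: 0.0492
```

```bash
python3 s.py
```

```text
17.15 pos [ 515.75 -161.92   84.78] yaw -40.47 F [0.21 0.04 7.53] M [ 0.046  0.05  -0.063] 0.0492
```

{"api": "carry_out", "payload": {"series": [[0,0,0,0,0,-0.5,0.3],[0,0,0,0,0,0,0.3],[0,0,0,0,0,0,0.3]]}}

```text
t: 17.45
tool_pos: [0.5156, -0.1616, 0.0847]
tool_rot: [-2.919, 1.159, -0.0]
contact_force: [0.6, 1.4, 7.6]
opening: 0.0492
```

```bash
python3 s.py
```

```text
17.45 pos [ 515.59 -161.63   84.73] yaw -43.32 F [0.61 1.35 7.65] M [0.179 0.082 0.025] 0.0492
```

{"api": "carry_out", "payload": {"series": [[0,0,0,0,0,-0.4,0.3],[0,0,0,0,0,0,0.3],[0,0,0,0,0,0,0.3]]}}

```text
t: 17.75
tool_pos: [0.5156, -0.1615, 0.0847]
tool_rot: [-2.895, 1.217, 0.0]
contact_force: [-1.1, 1.9, 7.6]
opening: 0.0491
```

```bash
python3 s.py;python3 s.py
python3 - <<'E'
from h import *
o=ctrl.get_obs();p=ctrl.get_image('wrist');wristify(p,o);save(p,'w9')
E
```

```text
17.75 pos [ 515.56 -161.52   84.71] yaw -45.6 F [-1.08  1.88  7.61] M [0.279 0.103 0.162] 0.0491
17.75 pos [ 515.56 -161.52   84.71] yaw -45.6 F [-1.08  1.88  7.61] M [0.279 0.103 0.162] 0.0491
```

View pics/w9.png

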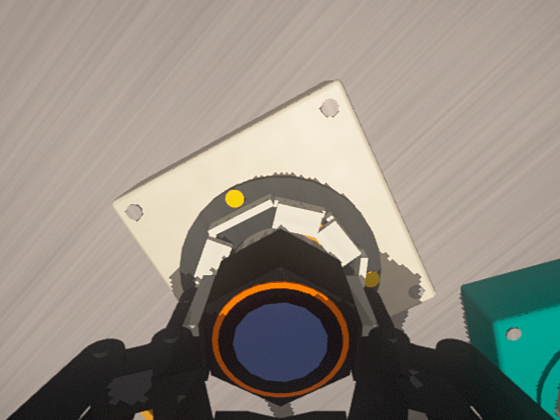

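The moment climbs about 0.06 N m per degree past -42.5°, so the sprung stop is reached, 58° from the notch. I'm easing back, letting the springs lift the lens to the tabs, and releasing.

{"api": "carry_out", "payload": {"series": [[0,-0.02,0,0,0,0.3,0.3],[0,0,0.02,0,0,0.1,0.3],[0,0,0.02,0,0,0,0.3],[0,0,0,0,0,0,0.3]]}}

```text
t: 18.2
tool_pos: [0.5155, -0.1616, 0.0852]
tool_rot: [-2.918, 1.159, 0.0]
contact_force: [0.7, 1.3, 5.6]
opening: 0.0489
```

```bash
python3 s.py
```

```text
18.2 pos [ 515.52 -161.6    85.19] yaw -43.31 F [0.65 1.32 5.56] M [ 0.371 -0.088  0.007] 0.0489
```

{"api": "carry_out", "payload": {"series": [[0,0,0,0,0,0,0.62],[0,0,0,0,0,0,0.7],[0,0,0,0,0,0,0.9],[0,0,0,0,0,0,1],[0,0,0,0,0,0,1],[0,0,0,0,0,0,1]]}}

```text
t: 18.8
tool_pos: [0.5151, -0.1624, 0.0847]
tool_rot: [-2.92, 1.16, 0.0]
contact_force: [0.3, 0.0, 0.2]
opening: 0.0855
```

{"api": "carry_out", "payload": {"series": [[0,0,0.4,0,0,0,1],[0,0,0.8,0,0,0,1],[0,0,1,0,0,0,1],[0,0,1,0,0,0,1],[0,0,1,0,0,0,1],[0,0,1,0,0,0,1],[0,0,0,0,0,0,1],[0,0,0,0,0,0,1],[0,0,0,0,0,0,1]]}}

```text
t: 19.7
tool_pos: [0.5146, -0.1621, 0.2135]
tool_rot: [-2.92, 1.16, 0.003]
contact_force: [0.1, 0.5, -0.9]
opening: 0.0854
```

```bash
python3 s.py
python3 - <<'E'
from h import *
o=ctrl.get_obs();p=ctrl.get_image('wrist');wristify(p,o);save(p,'w10')
q=ctrl.get_image('top');save(q,'top1')
for k in ('lens','lug0','collar','axis'):
  for pp,n in((p,'w'),(q,'t')):
    for r in ctrl.mark_of(pp,k)[:2]:
        uv=np.array(r['position'])*[560,420]; print(n,k,round(r['p'],2),uv.round(1),[atz(pp,uv,z).round(4)[:2].tolist() for z in (.045,.071,.102)])
E
```

```text
19.7 pos [ 514.57 -162.09  213.51] yaw -43.32 F [ 0.13  0.51 -0.85] M [-0.052 -0.009 -0.016] 0.0854
w lens 0.59 [277.9 196.7] [[0.5098, -0.1568], [0.5153, -0.1621], [0.5219, -0.1685]]
t lens 0.53 [339.1 228.1] [[0.5137, -0.1674], [0.5125, -0.1633], [0.5111, -0.1584]]
t lens 0.21 [201.9 216. ] [[0.5426, 0.2314], [0.5408, 0.2267], [0.5386, 0.2212]]
w lug0 0.17 [281.5 196.5] [[0.5078, -0.1591], [0.5135, -0.1643], [0.5202, -0.1704]]
t lug0 0.43 [334.7 237.2] [[0.487, -0.1547], [0.4864, -0.1509], [0.4856, -0.1463]]
w collar 0.76 [278.4 208.6] [[0.5017, -0.1497], [0.5079, -0.1556], [0.5152, -0.1627]]
t collar 0.44 [337.7 240.4] [[0.4778, -0.1634], [0.4774, -0.1594], [0.477, -0.1545]]
t collar 0.4 [338.9 225.8] [[0.5204, -0.1669], [0.5191, -0.1628], [0.5175, -0.1579]]
w axis 0.89 [494.1 284.2] [[0.3093, -0.245], [0.3316, -0.2429], [0.3581, -0.2405]]
t axis 0.98 [360.9 300.7] [[0.306, -0.2308], [0.3094, -0.2253], [0.3135, -0.2187]]
t axis 0.78 [336.6 227.9] [[0.5142, -0.1602], [0.513, -0.1562], [0.5115, -0.1515]]
```

View pics/w10.png

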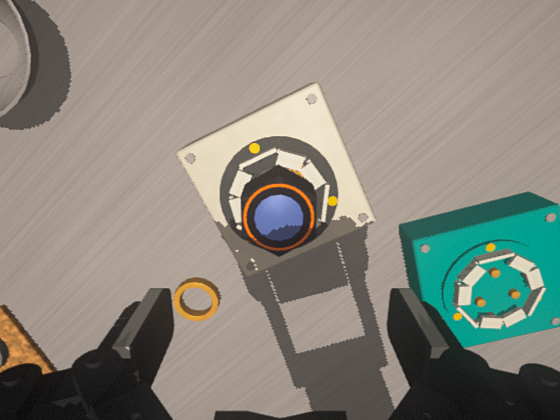

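The lens stays in the throat after release. I'm checking its angle and levelness from overhead.

{"api": "carry_out", "payload": {"series": [[-0.8,0.77,0.4,0,0,0,1],[-0.8,0.77,0.4,0,0,0,1],[-0.8,0.77,0.4,0,0,0,1],[0,0,0,0,0,0,1],[0,0,0,0,0,0,1],[0,0,0,0,0,0,1],[0,0,0,0,0,0,1]]}}

```text
t: 20.9
tool_pos: [0.4554, -0.1051, 0.2442]
tool_rot: [2.919, -1.161, -0.002]
contact_force: [0.6, 0.1, -0.3]
opening: 0.085
```

Run:
```python
from h import *
o=ctrl.get_obs();p=ctrl.get_image('wrist');wristify(p,o);save(p,'w11');print(o['t'],ray(p,(0,0))[0],o['tool_pos'])
f=p['frame'];c=np.array(proj(p,[.5157,-.1625,.1]));print(c);x0,y0=int(c[0]-90),max(0,int(c[1]-85));print(x0,y0)
cv2.imwrite('pics/w11z.png',cv2.resize(f[y0:y0+170,x0:x0+180],None,fx=3.5,fy=3.5,interpolation=cv2.INTER_CUBIC))
```

```text
20.9 [ 0.51660326 -0.16363143  0.38734484] [ 0.4554316  -0.10510683  0.24417494]
[278.8581423   86.02562359]
188 1
```

View pics/w11z.png

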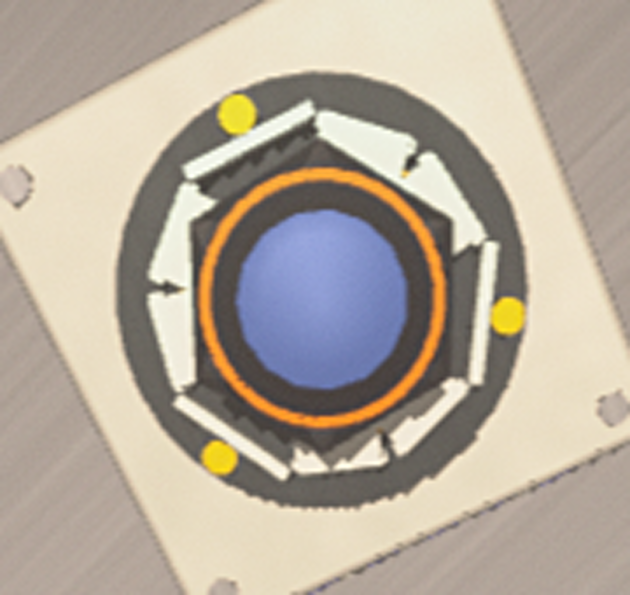

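The overhead view shows the ring centred at (322,298) and the dots' centroid at (321,296), which is under 1 mm apart. The flats are where I left them, and a lug peeks out under the tab split at (405,175), so it is locked. Handing in.

```bash
python3 -c "
from station import ctrl
print(ctrl.finish_job())"
```

```text
the job is handed in; nothing more can be done
None
```

The lens is fitted and turned home in the white camera, and I handed the job in at about 21 s of the 61 s allowed. `finish_job` returned no verdict.

- **Entering:** I gripped the lens on a pair of collar flats, lined its lugs up with the notches (-17.8° plus multiples of 120°) and felt for the throat. First touch put h at about 20 mm. The force then rose about 1.3 N per mm, as the spring points should.
- **Pressing and turning:** I pressed to about 5 mm (roughly 9–10 N) and turned clockwise. Turning ran free at about 0.1 N m until the sprung stop, at 55°. I went to 58°, eased back to about 55.5°, let the lens rise to about 4.4 mm and opened the fingers.
- **Last checks:** The overhead picture after release shows the lens centred within about 1 mm. Its orientation is unchanged, with a lug showing under a tab split, and the force on the tool was near zero. The pictures showed no other object displaced, but I did not measure their positions again.
- **Less certain:**
  - There was up to 2 N of side force while pressing and at the stop, which I put down to friction and the stop springs.
  - I could not read the spring-point depths directly; they come from tool height and force.
  - I judged levelness only from how concentric the ring looked.
  - The trained networks' marks on the seated lens were too weak to use for a check.

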